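# Stir the bead pot round to its mark

### The arm

A 7-joint arm with a two-finger parallel gripper is mounted at the origin on a cart in front of the work surface, level with it; the furniture and walls round the work are solid. World frame = base frame: x ahead of the robot, y to its left, z up, the work surface at z = 0. Lengths are in mm, angles in rad, forces in N, time in s.
With the tool pointing down it reaches from about 350 to 900 mm from the base axis. Payload 7.2 kg.
Tool frame: the origin (TCP) lies at the very end of the fingers, on their centre line; the grasp point (between the pads) lies r.pinch_z behind it (r.pinch_z is the distance from the TCP to the grasp point, in mm); z points along the fingers, y is the line along which they close (so a half turn about z gives the same grasp; the last joint's range is limited). The gripper opens to 85 mm and grips with 20 to 120 N. Pads are 22 mm wide; open, the fingers measure 114 mm over their backs; the gripper's body (76 mm by 85 mm) begins 54 mm behind the grasp point. The pads swing forward as they close: fully open they stand 13 mm farther back than shut.
Start: joints at [-1.287, 0.411, -0.013, 1.596, 0.006, 1.134, -0.082], TCP at [215.377, 586.721, 231.297] pointing down, gripper open.
Joint ranges: [-2.95, 2.95], [-0.29, 1.99], [-1.47, 1.44], [0.14, 2.54], [-1.03, 4.17], [0.13, 1.85], [-2.86, 2.86]. Speed limits (rad/s): [2.39, 2.39, 3.01, 3.01, 3.14, 3.14, 3.14].

### API

Orientations are given as a rotation vector (axis times angle).
In Python, from rig import status, optics, workorder, r gives the robot as it stands.
- The arm moves only by the shell command python3 -m pendant 'ROWS' [OPENING] [FORCE]. ROWS is text: rows parted by semicolons, each of 6 numbers parted by spaces: the shift along the tool's x, y, z in cm, then the turn, a rotation vector about the tool's x, y, z in rad. In form: tx ty tz rx ry rz; .... A call has 1 to 12 rows; each row is the pose to reach, as a shift and turn from the pose commanded when the call began, along the tool's axes at that moment; what a row does not reach only later rows make up. A row lasts 1/10 s, in which the tool goes at most 50 mm and 8.59 degrees, less where a joint would pass 70% of its speed; a pose out of reach is approached as far as the arm can. A call with a gripper value outside its range is refused whole. OPENING is the opening, from 0 (shut) to 1 (fully open), set as the call begins (- or left out, the last holds). The fingers move at their own pace and stop on an object; FORCE is the grip in N (left out, the last holds). Time passes only in rows, so rows that repeat a pose let the fingers close. It gives the time, the measured TCP pose, the force, the opening and the grip force at its end, in the units of the state.
- status.observe(): the state, without advancing time (a new reading comes with each control period).
- optics.capture(name): name is "side" or "top"; returns a dict with "color" (400x640x3 uint8, blue, green, red), "depth" (400x640 float32, mm along the optical axis (not along the pixel's ray), 0 where there is no reading), "K" (3x3 intrinsics, pixels), "extrinsics" (4x4, takes a point from camera to world coordinates). Camera axes: x right, y down, z forward; pixel columns grow to the right and rows downward; lengths in mm; the calibration is good to about 2 mm. A picture is of the moment at which its call begins.
- workorder.finish_job(): hands the job in; it is judged then, once.
The state is a dict: "time_s": time; "joint_pos": joint angles; "qd": joint speeds; "tau": joint torques, N m; "tool_pos": TCP position; "eef_rot": TCP orientation; "ft_force": force on the tool from outside, world axes, zero at the start; "moment": the same for the moment, N m; "opening": opening from 0.0 (shut) to 1.0 (fully open); "finger_force": force on a finger pad.
Only numpy, scipy, OpenCV 4.12 (cv2) and the standard library are available. Lean on these libraries where they do the work, as an engineer would, in place of code of your own. Each camera call takes 0.05 s, during which the arm holds its last target. There are 200 camera calls.

### The job

Take the stirrer out of the can and stir the blue beads in the pot anticlockwise (seen from above), down near the floor, until you catch the bead-like agitator peg hidden among them and bring the red pointer round to the green tab on the rim. Work with the stirrer only and without forcing it, keep every bead in the pot, then stand the stirrer back in its can and leave the other things on the bench where they are.

Things in the scene. Friction and masses are not known exactly. Their poses are not given: they have to be found in the camera images.
- pot: Open round aluminium pot fixed to a square plywood board (170 x 170 x 12 mm). Origin: centre of the board's underside, z up. Pot: inner radius 58 mm, outer 62 mm (rolled rim 64), rim top 75 mm above the bench. A green tab on the rim marks the target at 2.2 rad anticlockwise (from above) from the pot's +x axis.
- pot_floor (a point): Centre of the pot's inner floor on the spindle axis, 18 mm above the bench; axes as pot. On it turns a black agitator disc with one peg, whose round head looks just like a bead: centre 34 mm from the axis, 26 mm above the bench. The peg may be at any angle, unrelated to the pointer: find it by stirring. Pushed round, it turns spindle and pointer one to one.
- pointer_cap (a point): Top of the round black cap (radius 13 mm, underside 60 mm, top 70 mm above the bench) on the steel spindle (radius 9 mm) in the middle of the pot; its x axis is the direction of the red pointer. The cap is smooth and round: nothing on it can be pushed.
- pointer (a joint): Angle of the red pointer from the pot's +x axis, anticlockwise from above positive, rad; starts at 0 to 0.4, green tab at 2.2, stops at 0 and 3.3. Stays where it is left; a dry friction of about 3.5 N at the peg resists turning, far more than loose beads do.
- stirrer: Stirrer: steel rod 14 mm thick, 115 mm long, with a round orange handle 24 mm thick, 75 mm long; 190 mm in all, 120 g. Origin at the tip end of the rod, z along the rod towards the handle's end. It starts leaning in the can about 35 degrees from upright, its handle towards the robot's right and somewhat back to the robot.
- stirrer_tip (a point): Tip (rod end) of the stirrer.
- stirrer_grip (a point): Middle of the stirrer's handle, 148 mm from the tip.
- can: Open steel can fixed on the bench that holds the stirrer: outer radius 38 mm (ridges 39), inner radius 35 mm, 88 mm tall, inner floor 4 mm above the bench. Origin: centre of its underside.
- tin_small: Small paint tin, 77 mm across, 77 mm tall, a loose bystander. Origin at its foot.
- paint_brush: Paint brush lying flat, 185 x 36 x 15 mm, a loose bystander. Origin at its underside, bristles to its -y.
- bead_0_center (a point): Centre of a loose blue bead, a ball 15 mm across, 12 g, lying on the pot's floor.
- bead_1_center (a point): Centre of a loose blue bead, a ball 15 mm across, 12 g, lying on the pot's floor.
- bead_2_center (a point): Centre of a loose blue bead, a ball 15 mm across, 12 g, lying on the pot's floor.
- bead_3_center (a point): Centre of a loose blue bead, a ball 15 mm across, 12 g, lying on the pot's floor.
- bead_4_center (a point): Centre of a loose blue bead, a ball 15 mm across, 12 g, lying on the pot's floor.
- bead_5_center (a point): Centre of a loose blue bead, a ball 15 mm across, 12 g, lying on the pot's floor.
- bead_6_center (a point): Centre of a loose blue bead, a ball 15 mm across, 12 g, lying on the pot's floor.
- bead_7_center (a point): Centre of a loose blue bead, a ball 15 mm across, 12 g, lying on the pot's floor.
- bead_8_center (a point): Centre of a loose blue bead, a ball 15 mm across, 12 g, lying on the pot's floor.
- bead_9_center (a point): Centre of a loose blue bead, a ball 15 mm across, 12 g, lying on the pot's floor.

How it is judged (in metres and radians):
On the way, in this order (a step that is already met when the one before it is completed fails the run):
1. the stirrer's tip is down among the beads, within 16 mm of the pot's floor (z of stirrer_tip in the frame of pot_floor below 0.016 m and horizontal distance between stirrer_tip and pot_floor below 0.058 m), for 0.1 s.
2. the pointer has been brought to the green tab (within 0.2 rad) with the stirrer down in the beads (all of step 1 and value of joint pointer between 2 and 2.4 rad), for 0.1 s.
At the end, for the whole second after the job is handed in: The pointer rests within 0.2 rad of the green tab; all ten loose beads are in the pot; the stirrer stands in its can, tip down (tip inside the can's wall and less than 30 mm above the can's underside, leaning less than 0.9 rad), at rest and released (value of joint pointer between 2 and 2.4 rad and horizontal distance between each of bead_0_center, bead_1_center, bead_2_center, bead_3_center, bead_4_center, bead_5_center, bead_6_center, bead_7_center, bead_8_center, bead_9_center and pot_floor below 0.06 m and height (world z) of each of bead_0_center, bead_1_center, bead_2_center, bead_3_center, bead_4_center, bead_5_center, bead_6_center, bead_7_center, bead_8_center, bead_9_center below 0.07 m and horizontal distance between stirrer_tip and can below 0.038 m and z of stirrer_tip in the frame of can below 0.03 m and angle between stirrer's own z axis and vertical below 0.9 rad and linear speed of stirrer below 0.02 m/s and velocity of joint pointer below 0.02 rad/s); the robot touches nothing.
It fails at once if the stirrer is forced: it presses on the pot, spindle or peg with more than 30 N (contact force between stirrer and pot above 30 N).
It fails at once if the gripper's fingers push on the pot, spindle or peg (more than 3 N) (contact force between the fingers and pot above 3 N).
It fails at once if a bystander (paint tin, brush) is moved by more than 30 mm (distance of any of tin_small, paint_brush from where it was at the start of the episode above 0.03 m).
It also fails if it takes over 72 s, if anything falls off the work surface, if the arm or the gripper's body presses on something with over 40 N, if the wrist force passes 120 N, or if a joint passes its speed limit or range.

## Working session

There is one attempt and no reset: what is moved stays moved. The work goes in short steps, Python scripts to look and compute and a shell command to move; the robot and the scene stay as the last step left them, time stands still between calls to the robot, and variables do not carry over. Pictures are saved under pics/ and viewed, at most 10 in all, crops included, and the job is handed in when it is done.

```bash
ls; mkdir -p pics; python3 - <<'E'
from rig import status, optics, workorder, r
import cv2,numpy as np
s=status.observe();print({k:np.round(v,3) for k,v in s.items()}, r.pinch_z)
for n in("top","side"):
    c=optics.capture(n);cv2.imwrite(f"pics/{n}0.png",c["color"]);np.savez(f"{n}0.npz",**c)
    print(n,c["K"].round(1).tolist(),c["extrinsics"].round(3).tolist())
E
```

```text
pics
{'time_s': np.float64(0.0), 'joint_pos': array([-1.287,  0.412, -0.013,  1.597,  0.006,  1.134, -0.082]), 'qd': array([-0.   ,  0.001, -0.001,  0.001,  0.001, -0.001, -0.001]), 'tau': array([-1.0000e-03, -6.0062e+01,  6.8200e-01, -2.9941e+01,  1.4000e-02,
        1.1000e-02,  0.0000e+00]), 'tool_pos': array([215.222, 586.236, 230.459]), 'eef_rot': array([-5.500e-01, -3.093e+00,  3.000e-03]), 'ft_force': array([ 0.634, -0.153,  0.692]), 'moment': array([-0.038, -0.   , -0.054]), 'finger_force': np.float64(0.0), 'opening': np.float64(1.002)} 18.700000000000003
top [[426.3, 0.0, 312.3], [0.0, 426.3, 197.5], [0.0, 0.0, 1.0]] [[-0.026, -0.996, 0.091, 451.087], [-1.0, 0.025, -0.007, -51.507], [0.004, -0.091, -0.996, 1439.155], [0.0, 0.0, 0.0, 1.0]]
side [[476.6, 0.0, 329.1], [0.0, 476.6, 201.8], [0.0, 0.0, 1.0]] [[0.26, -0.859, 0.44, -83.718], [-0.965, -0.234, 0.114, -196.416], [0.005, -0.455, -0.891, 1371.866], [0.0, 0.0, 0.0, 1.0]]
```

View pics/top0.png

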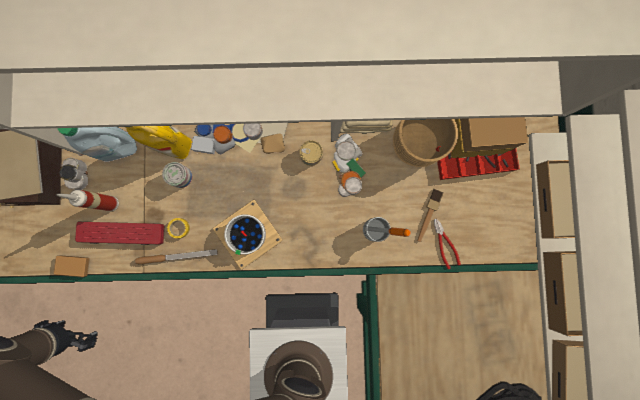

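View pics/side0.png

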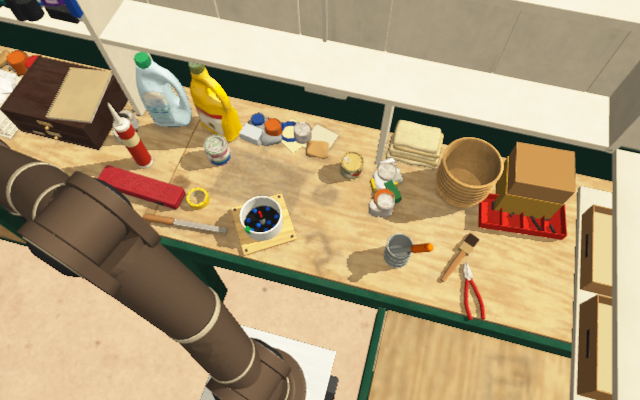

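The top view shows the pot at about (245,235), with the red pointer at (244,234). The can is at (376,230), with the orange handle running right to (408,232), the brush at (430,215) and the tin at (311,153) or (176,175). The side view shows the pot at (262,217), the green tab at about (248,229), the can at (398,250) and the handle tip at (432,247).

```bash
cat > h.py <<'E'
import numpy as np,cv2
from rig import optics,status
def ray(c,px):
    d=np.linalg.inv(c["K"])@np.array([px[0],px[1],1.]);E=c["extrinsics"];return E[:3,3],E[:3,:3]@d
def plane(c,px,z):
    o,d=ray(c,px);return o+d*(z-o[2])/d[2]
def tri(c1,p1,c2,p2):
    o1,d1=ray(c1,p1);o2,d2=ray(c2,p2);A=np.c_[d1,-d2];t=np.linalg.lstsq(A,o2-o1,rcond=None)[0]
    a,b=o1+d1*t[0],o2+d2*t[1];return (a+b)/2,np.linalg.norm(a-b)
def cloud(c):
    h,w=c["depth"].shape;v,u=np.mgrid[:h,:w];p=np.stack([u,v,np.ones_like(u)],-1)@np.linalg.inv(c["K"]).T*c["depth"][...,None]
    return p@c["extrinsics"][:3,:3].T+c["extrinsics"][:3,3]
def hsv(c,lo,hi,box):
    m=cv2.inRange(cv2.cvtColor(c["color"],cv2.COLOR_BGR2HSV),lo,hi);k=np.zeros_like(m);x0,y0,x1,y1=box;k[y0:y1,x0:x1]=m[y0:y1,x0:x1];return k
E
python3 - <<'E'
from h import *
T=dict(np.load("top0.npz"));S=dict(np.load("side0.npz"))
np.set_printoptions(precision=1,suppress=True)
bx={"top":dict(can=(355,210,420,250),pot=(210,195,290,275)),"side":dict(can=(375,225,445,275),pot=(225,185,305,260))}
for n,c in(("top",T),("side",S)):
    P=cloud(c)
    m=hsv(c,(5,170,120),(18,255,255),bx[n]["can"])>0
    q=P[m&(c["depth"]>0)];v,u=np.nonzero(m);print(n,"orange",m.sum(),u.min(),u.max(),v.min(),v.max(),"px cen",u.mean(),v.mean())
    # axis via SVD
    cen=np.median(q,0);w=q[np.linalg.norm(q-cen,axis=1)<60];_,_,V=np.linalg.svd(w-w.mean(0));t=(w-w.mean(0))@V[0];print(" handle surf mean",w.mean(0),"axis",V[0],t.min(),t.max())
    ax=cv2.fitEllipse(np.c_[u,v].astype(np.float32));print(" ell",ax)
    for nm,lo,hi in(("green",(45,150,60),(75,255,255)),("red",(0,170,100),(4,255,255)),("blue",(100,130,40),(130,255,255))):
        m=hsv(c,lo,hi,bx[n]["pot"])>0;q=P[m&(c["depth"]>0)];v,u=np.nonzero(m)
        print(" ",nm,m.sum(),u.mean() if m.any() else 0,v.mean() if m.any() else 0,np.median(q,0) if len(q) else "")
    for nm,z,b in(("rim",75,"pot"),("can",88,"can")):
        x0,y0,x1,y1=bx[n][b];q=P[y0:y1,x0:x1].reshape(-1,3);q=q[abs(q[:,2]-z)<6]
        (cx,cy),R=cv2.minEnclosingCircle(q[:,:2].astype(np.float32));print(" ",nm,len(q),cx,cy,R,q[:,2].mean())
    im=c["color"]
    a=[cv2.resize(im[y0:y1,x0:x1],(400,300 if b=="pot" else 250),interpolation=cv2.INTER_CUBIC) for b,(x0,y0,x1,y1) in bx[n].items()]
    globals()[n+"im"]=cv2.vconcat(a)
cv2.imwrite("pics/crop0.png",cv2.hconcat([topim,sideim]))
E
```

```text
top orange 66 391 410 228 235 px cen 401.969696969697 231.06060606060606
 handle surf mean [ 459.9 -327.7  150.1] axis [-0.2 -0.6  0.7] -40.43697127948764 22.31166275694447
 ell ((401.15179443359375, 231.18838500976562), (5.862628936767578, 17.225570678710938), 98.7314224243164)
  green 14 237.5 251.71428571428572 [407.7 181.1  75.3]
  red 16 243.25 232.9375 [467.3 163.8  68.7]
  blue 202 246.34653465346534 234.30693069306932 [459.7 161.3  29.3]
  rim 239 463.1275634765625 160.65347290039062 64.96109771728516 73.3661130997134
  can 116 469.26446533203125 -265.65069580078125 39.06195831298828 87.84597021734646
side orange 159 411 432 243 252 px cen 421.47798742138366 247.83018867924528
 handle surf mean [ 453.8 -322.7  141.4] axis [-0.1 -0.6  0.8] -41.7942332654083 34.20944156159823
 ell ((421.76654052734375, 247.76690673828125), (7.43665885925293, 19.740110397338867), 83.83330535888672)
  green 44 239.22727272727272 242.61363636363637 [399.5 186.4  35.6]
  red 17 259.88235294117646 213.64705882352942 [465.9 161.9  67.1]
  blue 174 261.9022988505747 219.33333333333334 [461.7 160.5  28.1]
  rim 233 463.4568786621094 160.81494140625 66.2857437133789 73.3077966247939
  can 135 469.81732177734375 -267.145263671875 39.13862991333008 87.71812758432664
```

View pics/crop0.png

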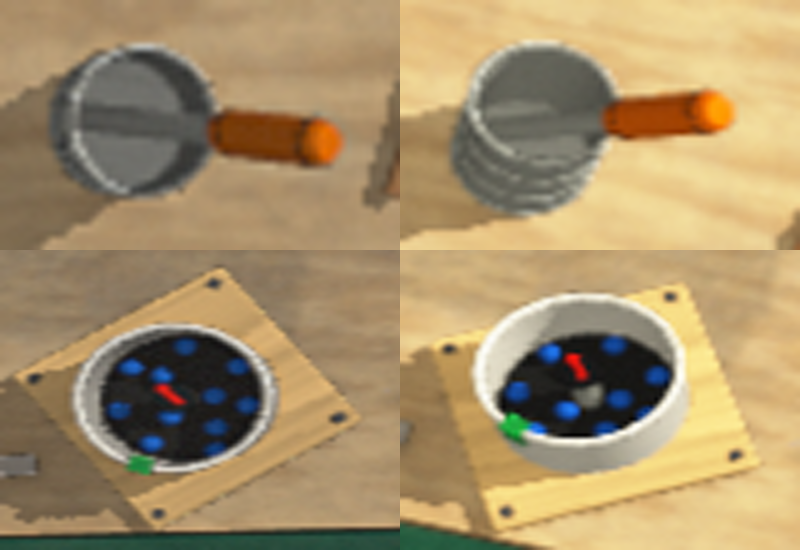

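The crop shows ten or eleven blue balls in the pot and the green tab at lower left. The red pointer points up-left, and the stirrer lies diametrically across the can with its handle end to the right. From these, the pot centre is about (463,161) and the can centre about (469.5,-266), both at plausible heights. Next I'll fit the handle axis and locate the blobs.

```bash
cat >> h.py <<'E'
from scipy.spatial.transform import Rotation as Ro
from scipy.optimize import least_squares
def rel(p,R):
    s=status.observe();R0=Ro.from_rotvec(s["eef_rot"]);d=R0.inv().apply(np.array(p)-s["tool_pos"])/10
    rv=(R0.inv()*Ro.from_matrix(R)).as_rotvec();return np.round(np.r_[d,rv],3)
def frame(z,y):
    z=np.array(z,float)/np.linalg.norm(z);y=np.array(y,float);y-=z*(y@z);y/=np.linalg.norm(y);return np.c_[np.cross(y,z),y,z]
E
python3 - <<'E'
from h import *
T=dict(np.load("top0.npz"));S=dict(np.load("side0.npz"))
np.set_printoptions(precision=2,suppress=True)
e,g1=tri(T,(407.3,232.9),S,(430,247.2));j,g2=tri(T,(389.1,231.1),S,(411.4,248.4));print("end",e,g1,"junction",j,g2,np.linalg.norm(e-j))
q=[]
for c,b in((T,(391,227,410,237)),(S,(411,242,433,253))):
    m=hsv(c,(5,150,60),(20,255,255),b)>0;m&=c["depth"]>0;P=cloud(c)[m];q.append(P[(P[:,2]>100)&(P[:,2]<178)])
q=np.vstack(q);print(len(q))
def f(p):
    a=np.array([p[2],p[3],1]);a/=np.linalg.norm(a);d=q-[p[0],p[1],125];return np.linalg.norm(np.cross(d,a),axis=1)-12
r_=least_squares(f,[462,-315,-.13,-.68],loss="soft_l1",f_scale=2);p=r_.x;a=np.array([p[2],p[3],1]);a/=np.linalg.norm(a)
o=np.array([p[0],p[1],125]);print("axis",a,"lean",np.degrees(np.arccos(a[2])),"at125",o,"rms",np.abs(f(p)).mean())
tip=o+a*(4+5-125)/a[2];print("tip",tip,"grip",tip+148*a,"end",tip+190*a)
# pot rim
for c,b in((T,(210,195,290,275)),(S,(225,185,305,260))):
    P=cloud(c)[b[1]:b[3],b[0]:b[2]].reshape(-1,3);P=P[abs(P[:,2]-75)<3]
    h=lambda p:np.hypot(P[:,0]-p[0],P[:,1]-p[1])-p[2]
    print("rim",least_squares(h,[463,161,61],loss="soft_l1",f_scale=1).x)
C=np.array([463.2,160.7])
from math import atan2
b=(210,195,290,275);M=hsv(T,(100,130,40),(130,255,255),b)
n,l,st,ce=cv2.connectedComponentsWithStats(M)
for i in range(1,n):
    w=plane(T,ce[i],28)[:2]-C;print("blue",st[i,4],ce[i],"r",np.hypot(*w),"ang",atan2(w[1],w[0]))
for c,b in((T,b),(S,(225,185,305,260))):
    v,u=np.nonzero(hsv(c,(0,150,90),(5,255,255),(235,205,270,240)));ws=[plane(c,x,70)[:2] for x in zip(u,v)];_,_,V=np.linalg.svd(ws-np.mean(ws,0));print("red",np.mean(ws,0),atan2(V[0][1],V[0][0]))
E
```

```text
end [ 454.04 -342.55  158.48] 1.4847463635439966 junction [ 461.26 -298.61  102.53] 1.6879745075348327 71.50627525782762
308
axis [-0.09 -0.58  0.81] lean 36.0944009473357 at125 [ 460.36 -319.86  125.  ] rms 1.8825178934261706
tip [ 472.57 -236.18    9.  ] grip [ 459.99 -322.45  128.59] end [ 456.42 -346.94  162.53]
rim [464.51 159.67  60.63]
rim [464.66 158.01  60.66]
blue 19 [246.63 220.21] r 46.43872683596857 ang -0.053610698765212426
blue 21 [235.9 225.9] r 43.68241305669616 ang 0.8603910314829835
blue 17 [256.88 225.71] r 45.301697263808975 ang -0.9220247886872935
blue 18 [242.   227.67] r 25.735443642433268 ang 0.5328312985821617
blue 18 [252.22 233.5 ] r 20.499257524669233 ang -1.467387506815816
blue 20 [233.1 237.3] r 43.58319416745271 ang 1.7727252598144578
blue 20 [258.9  235.95] r 42.76846837718228 ang -1.7232228366891684
blue 18 [243.72 239.28] r 17.918983127457473 ang 2.690139643386672
blue 18 [252.83 241.89] r 33.66771740523613 ang -2.4277400668592546
blue 20 [239.95 246.1 ] r 43.27045685500567 ang 2.6491961206753114
blue 13 [252.46 247.38] r 48.02394676405592 ang -2.6985254338981552
red [467.42 163.25] -2.3721569339912714
red [466.02 161.37] -2.370193978237793
```

```bash
cat > go.py <<'E'
import sys;from h import *
a=np.array([-.09,-.58,.81]);a/=np.linalg.norm(a)
G=frame(-a,[.97,-.25,0]);V=frame([0,0,-1],[.97,.25,0])
E
python3 - <<'E'
from go import *
print(rel([520,50,320],frame([0,0,-1],[.97,0.1,0])))
E
```

```text
[-4.7088e+01 -3.9857e+01 -8.8810e+00 -1.0000e-03  1.0000e-03  1.1160e+00]
```

```bash
python3 -m pendant '-20 -18 -9 0 0 0.5; -47 -40 -9 0 0 1.1; -47 -40 -9 0 0 1.1; -47 -40 -9 0 0 1.1; -47 -40 -9 0 0 1.1; -47 -40 -9 0 0 1.1; -47 -40 -9 0 0 1.1; -47 -40 -9 0 0 1.1; -47 -40 -9 0 0 1.1; -47 -40 -9 0 0 1.1; -47 -40 -9 0 0 1.1; -47 -40 -9 0 0 1.1' 1
python3 - <<'E'
from go import *
print(status.observe()["joint_pos"].round(2),rel(np.array([460,-322.5,128.6])+a*(100-18.7),G))
E
```

```text
time_s: 1.3
tool_pos: [507.1, 68.6, 318.4]
eef_rot: [-2.085, -2.35, -0.001]
ft_force: [1.1, 0.4, -0.1]
opening: 1.002
finger_force: 0.0
[-0.69  0.15  0.53  1.77 -0.08  1.25 -0.02] [-42.865 -10.625  12.381  -0.061   0.627   0.341]
```

```bash
python3 -m pendant '-20 -4 0 0 0.1 0.1; -42 -9 6 -0.06 0.4 0.34; -42 -9 12 -0.06 0.63 0.34; -42 -9 12 -0.06 0.63 0.34; -42 -9 12 -0.06 0.63 0.34; -42 -9 12 -0.06 0.63 0.34; -42 -9 12 -0.06 0.63 0.34; -42 -9 12 -0.06 0.63 0.34; -42 -9 12 -0.06 0.63 0.34; -42 -9 12 -0.06 0.63 0.34; -42 -9 12 -0.06 0.63 0.34; -42 -9 12 -0.06 0.63 0.34' 1
python3 -m pendant '0 0 0 0 0 0; 0 0 0 0 0 0; 0 0 0 0 0 0'
python3 - <<'E'
from go import *
print(status.observe()["joint_pos"].round(2),rel(np.array([460,-322.5,128.6])+a*(100-18.7),G))
E
```

```text
time_s: 2.5
tool_pos: [467.5, -356.3, 198.1]
eef_rot: [-2.071, -1.639, -0.63]
ft_force: [0.5, 0.0, 0.0]
opening: 1.001
finger_force: 0.0
time_s: 2.8
tool_pos: [467.9, -356.2, 198.9]
eef_rot: [-2.071, -1.641, -0.631]
ft_force: [0.7, 0.5, -0.3]
opening: 1.003
finger_force: 0.0
[ 0.41  0.74  0.71  1.5  -0.8   1.67  1.06] [-1.625e+00 -1.180e+00 -5.570e-01 -1.000e-03 -3.000e-03  3.000e-03]
```

```bash
python3 -m pendant '-1.6 -1.2 -0.5 0 0 0; -1.6 -1.2 -0.5 0 0 0; -1.6 -1.2 2.5 0 0 0; -1.6 -1.2 2.5 0 0 0;-1.6 -1.2 2.5 0 0 0;-1.6 -1.2 2.5 0 0 0' 
python3 - <<'E'
from go import *
print(rel(np.array([460,-322.5,128.6])+a*(-18.7),G))
i=[cv2.resize(optics.capture(n)["color"][y:y+100,x:x+120],(400,333),interpolation=cv2.INTER_CUBIC) for n,x,y in(("top",340,180),("side",360,180))]
cv2.imwrite("pics/ap.png",cv2.hconcat(i))
E
```

```text
time_s: 3.4
tool_pos: [454.9, -353.2, 170.0]
eef_rot: [-2.073, -1.64, -0.63]
ft_force: [-0.3, -0.4, 0.9]
opening: 0.996
finger_force: 0.0
[ 7.900e-02  3.400e-02  7.053e+00 -1.000e-03 -2.000e-03  1.000e-03]
```

View pics/ap.png

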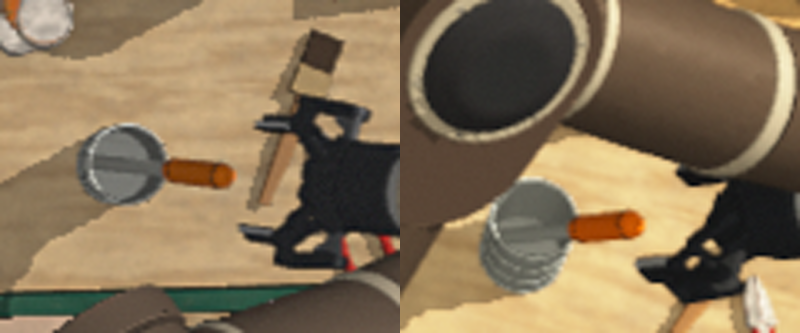

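The handle lies centred between the open fingers in the top crop, and its axis lines up with the gripper. I'll go in and close.

```bash
python3 -m pendant '0 0 2 0 0 0; 0 0 4 0 0 0; 0 0 6 0 0 0; 0 0 7 0 0 0; 0 0 7 0 0 0; 0 0 7 0 0 0'
python3 -m pendant '0 0 0 0 0 0;0 0 0 0 0 0;0 0 0 0 0 0;0 0 0 0 0 0;0 0 0 0 0 0;0 0 0 0 0 0;0 0 0 0 0 0;0 0 0 0 0 0' 0 60
python3 -m pendant '0 0 0 0 0 0;0 0 0 0 0 0;0 0 0 0 0 0;0 0 0 0 0 0' 0 115
```

```text
time_s: 4.1
tool_pos: [460.8, -312.8, 113.2]
eef_rot: [-2.074, -1.639, -0.63]
ft_force: [-1.1, 0.8, -0.5]
opening: 0.998
finger_force: 0.0
time_s: 4.9
tool_pos: [460.6, -312.1, 112.6]
eef_rot: [-2.073, -1.639, -0.629]
ft_force: [-1.5, -1.3, 2.8]
opening: 0.266
finger_force: 58.5
time_s: 5.3
tool_pos: [460.7, -312.1, 112.6]
eef_rot: [-2.073, -1.639, -0.63]
ft_force: [-1.3, -1.6, 4.1]
opening: 0.254
finger_force: 112.1
```

```bash
python3 -m pendant '0 0 -2 0 0 0; 0 0 -5 0 0 0; 0 0 -9 0 0 0; 0 0 -13 0 0 0; 0 0 -13 0 0 0; 0 0 -13 0 0 0; 0 0 -13 0 0 0'
python3 - <<'E'
from go import *
print(status.observe()["joint_pos"].round(2),rel([449,-300,330],frame([0,0,-1],[.97,-.25,0])),rel([440,80,330],V))
E
```

```text
time_s: 6.0
tool_pos: [449.6, -386.0, 216.1]
eef_rot: [-2.07, -1.638, -0.63]
ft_force: [-0.1, 1.8, -1.1]
opening: 0.252
finger_force: 112.7
[ 0.47  0.74  0.72  1.44 -0.78  1.72  1.07] [13.428 -2.457 -4.171 -0.059 -0.629  0.019] [ 42.993 -11.476  17.95    0.101  -0.63   -0.468]
```

```bash
python3 -m pendant '4 -1 -3 0 -0.1 0; 13.4 -2.5 -4.2 -0.06 -0.63 0.02;13.4 -2.5 -4.2 -0.06 -0.63 0.02;13.4 -2.5 -4.2 -0.06 -0.63 0.02;13.4 -2.5 -4.2 -0.06 -0.63 0.02;13.4 -2.5 -4.2 -0.06 -0.63 0.02;13.4 -2.5 -4.2 -0.06 -0.63 0.02;13.4 -2.5 -4.2 -0.06 -0.63 0.02;13.4 -2.5 -4.2 -0.06 -0.63 0.02'
python3 - <<'E'
from go import *
print(status.observe()["joint_pos"].round(2),rel([431,159,300],V))
E
```

```text
time_s: 6.9
tool_pos: [446.9, -303.1, 330.8]
eef_rot: [2.487, 1.916, -0.002]
ft_force: [-1.0, 0.2, -1.1]
opening: 0.255
finger_force: 112.9
[-0.29  0.26  0.99  1.7  -0.23  1.3   0.5 ] [ 4.4284e+01 -1.3320e+01  2.9460e+00  0.0000e+00  3.0000e-03 -5.1000e-01]
```

```bash
python3 -m pendant '22 -6.5 0 0 0 -0.2; 44.3 -13.3 3 0 0 -0.51;44.3 -13.3 3 0 0 -0.51;44.3 -13.3 3 0 0 -0.51;44.3 -13.3 3 0 0 -0.51;44.3 -13.3 3 0 0 -0.51;44.3 -13.3 3 0 0 -0.51;44.3 -13.3 3 0 0 -0.51;44.3 -13.3 3 0 0 -0.51;44.3 -13.3 3 0 0 -0.51;44.3 -13.3 3 0 0 -0.51;44.3 -13.3 3 0 0 -0.51'
python3 -m pendant '0 0 0 0 0 0;0 0 0 0 0 0'
python3 - <<'E'
from go import *
print(status.observe()["joint_pos"].round(2),rel([431,159,300],V))
for n in("top","side"):
    c=optics.capture(n);np.savez(n+"1.npz",**c)
i=[cv2.resize(dict(np.load(n+"1.npz"))["color"][y:y+120,x:x+120],(400,400),interpolation=cv2.INTER_CUBIC) for n,x,y in(("top",190,180),("side",200,140))]
cv2.imwrite("pics/over.png",cv2.hconcat(i))
E
```

```text
time_s: 8.1
tool_pos: [431.4, 158.1, 299.4]
eef_rot: [1.922, 2.48, -0.005]
ft_force: [0.2, -1.0, -1.2]
opening: 0.251
finger_force: 113.0
time_s: 8.3
tool_pos: [431.3, 158.7, 299.9]
eef_rot: [1.922, 2.481, -0.002]
ft_force: [-0.0, -0.3, -1.6]
opening: 0.257
finger_force: 113.0
[-0.95  0.05  0.52  1.91 -0.02  1.19 -0.17] [ 0.039 -0.017 -0.006  0.001  0.004  0.   ]
```

View pics/over.png

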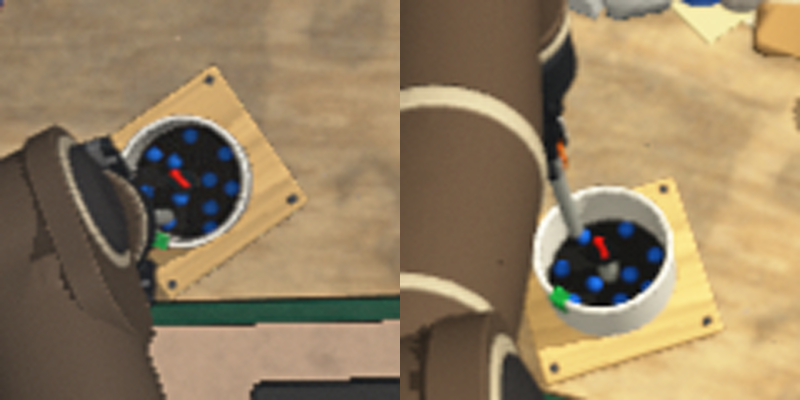

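The rod tip shows at about (172,217) in the top crop, full-image (241.6,245), and at about (177,236) in the side crop, full-image (253,211). I'll triangulate it.

```bash
python3 - <<'E'
from go import *
T=dict(np.load("top1.npz"));S=dict(np.load("side1.npz"))
print(tri(T,(241.0,245),S,(252.9,210.5)))
for c,b in((T,(232,238,246,250)),(S,(243,185,258,214))):
    P=cloud(c)[b[1]:b[3],b[0]:b[2]].reshape(-1,3);q=P[(P[:,2]>140)&(P[:,2]<290)&(abs(P[:,0]-431)<25)&(abs(P[:,1]-159)<25)];print(len(q),q.mean(0),q.min(0),q.max(0))
    h=lambda p:np.hypot(q[:,0]-p[0]-p[2]*(q[:,2]-171),q[:,1]-p[1]-p[3]*(q[:,2]-171))-7
    f=least_squares(h,[431,159,0,0],loss="soft_l1");print(f.x.round(3),abs(f.fun).mean())
E
```

```text
(array([430.43758839, 156.58223099, 164.54667166]), np.float64(2.239317432795296))
23 [432.13170606 154.28785335 209.08446249] [425.52175911 151.99827222 172.30338959] [437.65250785 157.26192093 247.29992022]
[ 4.3224e+02  1.5957e+02 -1.8000e-02  1.1000e-02] 0.2275075041223526
93 [428.30551692 156.32018941 223.77867542] [424.0551376  151.70172089 170.21790513] [439.5281969  164.36653636 275.94842102]
[ 4.33323e+02  1.59106e+02 -1.20000e-02  7.00000e-03] 0.7632236109632003
```

```bash
python3 -m pendant '0 -0.1 4 0 0 0; 0 -0.1 8 0 0 0; 0 -0.1 11 0 0 0; 0 -0.1 13 0 0 0; 0 -0.1 13.8 0 0 0; 0 -0.1 13.8 0 0 0; 0 -0.1 13.8 0 0 0'
python3 -m pendant '0 0 0.3 0 0 0; 0 0 0.6 0 0 0; 0 0 0.6 0 0 0;0 0 0.6 0 0 0'
python3 - <<'E'
from go import *
Cx,Cy=464.3,159.5
print(status.observe()["ft_force"].round(1))
for t in(-2.9,-2.7,-2.5,-2.3,-2.1,-1.9,-1.7,-1.5,-1.3,-1.1,-.9):
    print(t,rel([Cx-1+34*np.cos(t),Cy-.3+34*np.sin(t),153.5],V))
E
```

```text
time_s: 9.1
tool_pos: [430.7, 159.9, 162.7]
eef_rot: [1.918, 2.483, -0.001]
ft_force: [0.3, 0.3, -1.3]
opening: 0.254
finger_force: 113.2
time_s: 9.5
tool_pos: [430.1, 159.8, 155.9]
eef_rot: [1.918, 2.484, -0.002]
ft_force: [0.2, 0.7, -1.3]
opening: 0.254
finger_force: 113.2
[ 0.2  0.7 -1.3]
-2.9 [-0.851 -0.204  0.243  0.001  0.004  0.004]
-2.7 [-1.527e+00 -1.460e-01  2.460e-01  1.000e-03  4.000e-03  4.000e-03]
-2.5 [-2.178e+00  4.500e-02  2.480e-01  1.000e-03  4.000e-03  4.000e-03]
-2.3 [-2.779e+00  3.620e-01  2.510e-01  1.000e-03  4.000e-03  4.000e-03]
-2.1 [-3.304e+00  7.920e-01  2.530e-01  1.000e-03  4.000e-03  4.000e-03]
-1.9 [-3.734e+00  1.318e+00  2.550e-01  1.000e-03  4.000e-03  4.000e-03]
-1.7 [-4.050e+00  1.918e+00  2.570e-01  1.000e-03  4.000e-03  4.000e-03]
-1.5 [-4.241e+00  2.570e+00  2.580e-01  1.000e-03  4.000e-03  4.000e-03]
-1.3 [-4.299e+00  3.246e+00  2.590e-01  1.000e-03  4.000e-03  4.000e-03]
-1.1 [-4.221e+00  3.920e+00  2.590e-01  1.000e-03  4.000e-03  4.000e-03]
-0.9 [-4.011e+00  4.566e+00  2.590e-01  1.000e-03  4.000e-03  4.000e-03]
```

```bash
cat > look.py <<'E'
from go import *
import sys
C=np.array([464.3,159.5])
def ptr(n):
    c=optics.capture(n);np.savez(n+"L.npz",**c)
    v,u=np.nonzero(hsv(c,(0,150,90),(5,255,255),(232,200,275,245)))
    if len(u)<6:return n,len(u)
    w=np.array([plane(c,x,70)[:2] for x in zip(u,v)]);_,_,V=np.linalg.svd(w-w.mean(0));d=V[0]*np.sign(V[0]@(w.mean(0)-C))
    return n,len(u),w.mean(0).round(1),"world",np.arctan2(d[1],d[0]).round(2),"joint",(np.arctan2(d[1],d[0])-.577).round(2)
print(ptr("top"),ptr("side"))
s=status.observe();d=s["tool_pos"]-[*C,0];print("t",s["time_s"],"tool",s["tool_pos"].round(1),"r",np.hypot(*d[:2]).round(1),"ang",np.arctan2(d[1],d[0]).round(2),"F",s["ft_force"].round(1))
E
python3 -m pendant '0 0 0.25 0 0 0; -0.4 -0.15 0.25 0 0 0; -0.85 -0.2 0.25 0 0 0; -1.2 -0.2 0.25 0 0 0; -1.5 -0.15 0.25 0 0 0; -1.85 -0.05 0.25 0 0 0; -2.2 0.05 0.25 0 0 0; -2.5 0.2 0.25 0 0 0; -2.8 0.35 0.25 0 0 0; -3.05 0.6 0.25 0 0 0; -3.3 0.8 0.25 0 0 0; -3.3 0.8 0.25 0 0 0'
python3 look.py
```

```text
time_s: 10.7
tool_pos: [446.1, 129.1, 153.1]
eef_rot: [1.919, 2.483, -0.005]
ft_force: [-2.8, 3.0, -0.2]
opening: 0.257
finger_force: 112.9
('top', 0) ('side', 0)
t 10.8 tool [446.  129.3 153.2] r 35.3 ang -2.11 F [-2.3  1.2 -1.4]
```

```bash
python3 - <<'E'
from h import *
i=[cv2.resize(dict(np.load(n+"L.npz"))["color"][y:y+120,x:x+120],(400,400),interpolation=cv2.INTER_CUBIC) for n,x,y in(("top",190,180),("side",200,140))]
cv2.imwrite("pics/stir1.png",cv2.hconcat(i))
E
```

```text
(no output)
```

View pics/stir1.png

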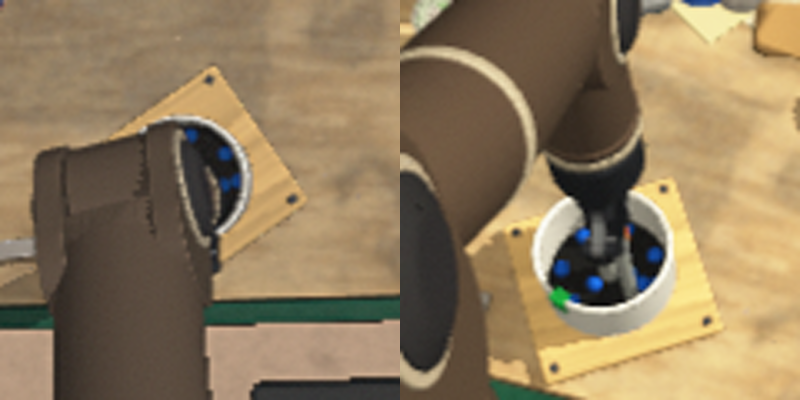

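Both views have the pointer hidden by the arm, with the rod down among the beads on the right side of the pot. The reaction of about 4 N against the motion matches the peg's friction, so I'll continue the arc.

```bash
python3 - <<'E'
from go import *
for t in(-1.9,-1.7,-1.5,-1.3,-1.1,-.95):
    print(t,rel([463.5+34*np.cos(t),159.2+34*np.sin(t),153],V))
E
```

```text
-1.9 [-0.382  0.571  0.02   0.     0.004  0.003]
-1.7 [-0.699  1.171  0.021  0.     0.004  0.003]
-1.5 [-0.889  1.823  0.022  0.     0.004  0.003]
-1.3 [-0.947  2.499  0.023  0.     0.004  0.003]
-1.1 [-8.680e-01  3.174e+00  2.200e-02  0.000e+00  4.000e-03  3.000e-03]
-0.95 [-7.230e-01  3.662e+00  2.200e-02  0.000e+00  4.000e-03  3.000e-03]
```

```bash
python3 -m pendant '-0.2 0.3 0 0 0 0; -0.4 0.6 0 0 0 0; -0.55 0.85 0 0 0 0; -0.7 1.15 0 0 0 0; -0.8 1.5 0 0 0 0; -0.9 1.8 0 0 0 0;-0.9 1.8 0 0 0 0'
python3 look.py
python3 -m pendant '-0.05 0.35 0 0 0 0; -0.05 0.7 0 0 0 0; -0.02 1.05 0 0 0 0; 0.02 1.35 0 0 0 0; 0.02 1.35 0 0 0 0'
python3 look.py
```

```text
time_s: 11.5
tool_pos: [466.0, 125.1, 153.2]
eef_rot: [1.918, 2.484, -0.004]
ft_force: [-3.7, -0.3, -1.6]
opening: 0.255
finger_force: 112.9
('top', 0) ('side', 18, array([461.5, 162.7]), 'world', np.float64(2.04), 'joint', np.float64(1.46))
t 11.6 tool [466.  125.1 153.3] r 34.4 ang -1.52 F [-2.7  0.5 -2.8]
time_s: 12.1
tool_pos: [479.5, 129.0, 153.4]
eef_rot: [1.917, 2.483, -0.003]
ft_force: [-3.3, -1.8, -2.0]
opening: 0.255
finger_force: 112.9
('top', 0) ('side', 15, array([460.9, 161.2]), 'world', np.float64(2.58), 'joint', np.float64(2.0))
t 12.2 tool [479.4 129.  153.5] r 34.1 ang -1.11 F [-2.6 -1.4 -2.2]
```

```bash
python3 -m pendant '0.07 0.3 0 0 0 0; 0.18 0.6 0 0 0 0; 0.18 0.6 0 0 0 0; 0.18 0.6 0 0 0 0'
python3 look.py
python3 - <<'E'
from h import *
for n,x,y in(("side",235,190),): cv2.imwrite("pics/p2.png",cv2.resize(dict(np.load(n+"L.npz"))["color"][y:y+55,x:x+60],(600,550),interpolation=cv2.INTER_CUBIC))
E
```

```text
time_s: 12.6
tool_pos: [484.7, 132.6, 153.5]
eef_rot: [1.917, 2.483, -0.002]
ft_force: [-3.5, -1.7, -2.6]
opening: 0.256
finger_force: 112.9
('top', 0) ('side', 19, array([459.4, 160.6]), 'world', np.float64(2.68), 'joint', np.float64(2.1))
t 12.7 tool [484.6 132.5 153.5] r 33.8 ang -0.92 F [-1.6 -1.4 -2.1]
```

View pics/p2.png

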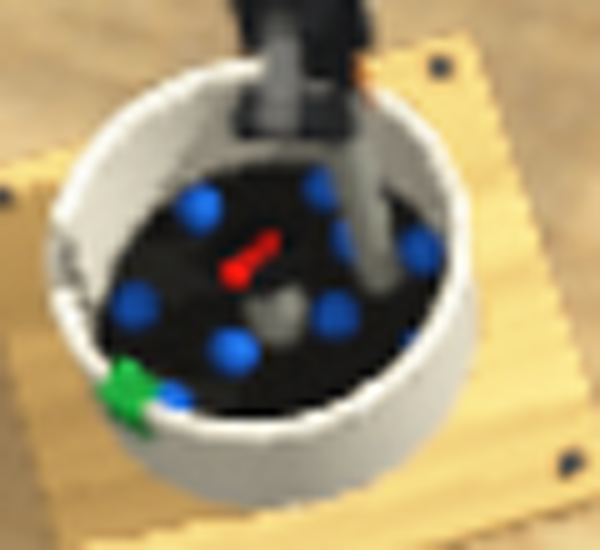

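The pointer, from (278,240) to (232,272) in the crop, now aims at the green tab at (130,395). All visible beads are inside the pot. I'll back off slightly, lift out and check from above.

```bash
python3 -m pendant '0 0 0 0 0 0; -0.1 -0.2 0 0 0 0; -0.1 -0.2 0 0 0 0; -0.1 -0.2 -1 0 0 0; -0.1 -0.2 -3 0 0 0; -0.1 -0.2 -6 0 0 0; -0.1 -0.2 -10 0 0 0; -0.1 -0.2 -15 0 0 0; -0.1 -0.2 -17 0 0 0; -0.1 -0.2 -17 0 0 0;-0.1 -0.2 -17 0 0 0'
python3 - <<'E'
from go import *
print(rel([449,-300,330],frame([0,0,-1],[.97,-.25,0])))
E
```

```text
time_s: 13.8
tool_pos: [482.3, 131.8, 323.8]
eef_rot: [1.917, 2.484, -0.0]
ft_force: [-0.6, 0.2, -2.9]
opening: 0.254
finger_force: 113.2
[-4.0933e+01 -1.4155e+01 -5.2800e-01  3.0000e-03  2.0000e-03  5.0800e-01]
```

```bash
python3 -m pendant '-20 -7 -0.5 0 0 0.25; -41 -14 -0.5 0 0 0.51; -41 -14 -0.5 0 0 0.51;-41 -14 -0.5 0 0 0.51;-41 -14 -0.5 0 0 0.51;-41 -14 -0.5 0 0 0.51;-41 -14 -0.5 0 0 0.51;-41 -14 -0.5 0 0 0.51;-41 -14 -0.5 0 0 0.51;-41 -14 -0.5 0 0 0.51;-41 -14 -0.5 0 0 0.51;-41 -14 -0.5 0 0 0.51'
python3 look.py
python3 - <<'E'
from go import *
print(status.observe()["joint_pos"].round(2),rel(np.array([460.7,-312.1,112.6])+a*130,G))
T=dict(np.load("topL.npz"));S=dict(np.load("sideL.npz"))
n,l,st,ce=cv2.connectedComponentsWithStats(hsv(T,(100,130,40),(130,255,255),(210,195,290,275)));print(n-1,st[1:,4])
i=[cv2.resize(c["color"][y:y+60,x:x+60],(400,400),interpolation=cv2.INTER_CUBIC) for c,x,y in((T,215,205),(S,235,190))]
cv2.imwrite("pics/after.png",cv2.hconcat(i))
E
```

```text
time_s: 15.0
tool_pos: [450.6, -299.0, 328.8]
eef_rot: [2.482, 1.922, -0.002]
ft_force: [-0.2, 0.3, -1.4]
opening: 0.252
finger_force: 113.2
('top', 14, array([462.2, 162.1]), 'world', np.float64(2.66), 'joint', np.float64(2.09)) ('side', 0)
t 15.1 tool [ 451.  -298.8  329.4] r 458.5 ang -1.6 F [ 0.7 -0.4 -1.6]
[-0.26  0.25  0.94  1.7  -0.21  1.29  0.47] [-8.616  1.995 11.172  0.057  0.627 -0.017]
11 [19 20 16 22 21 19 11 20 17 20 13]
```

View pics/after.png

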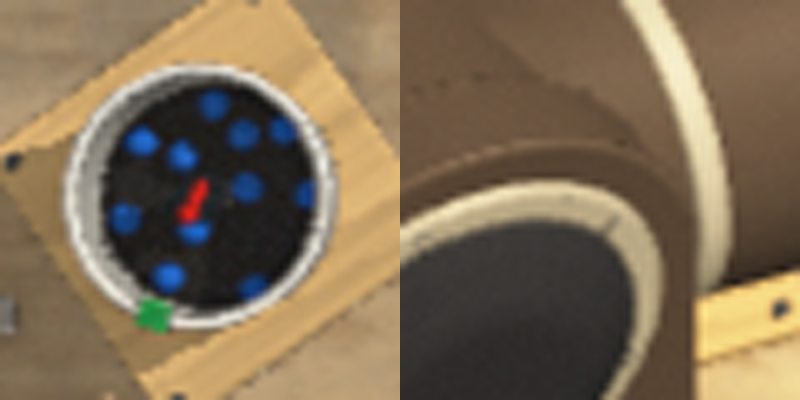

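The top crop shows the pointer from (203,182) to (186,222), aimed near the tab at (155,317), and all 11 blue balls are in the pot. I'll get a finer estimate of the angle from the weighted red pixels, the peg blob and the board.

```bash
python3 - <<'E'
from go import *
C=np.array([464.3,159.5])
def wang(c,z,ch):
    im=c["color"].astype(float);b,g,r_=im[...,0],im[...,1],im[...,2]
    w=np.clip((r_-np.maximum(b,g)) if ch=="r" else (g-np.maximum(b,r_)),0,None)
    w[w<25]=0;k=np.zeros_like(w);k[205:265,215:275]=w[205:265,215:275]
    v,u=np.nonzero(k);W=k[v,u];P=np.array([plane(c,x,z)[:2] for x in zip(u,v)])
    m=(np.linalg.norm(P-C,axis=1)<20) if ch=="r" else (abs(np.linalg.norm(P-C,axis=1)-62)<12)
    P,W=P[m],W[m];mu=np.average(P,0,weights=W);_,V=np.linalg.eigh(np.cov(P.T,aweights=W));d=V[:,1]
    if d@(mu-C)<0:d=-d
    return mu.round(1),np.arctan2(d[1],d[0]).round(3),np.arctan2(*(mu-C)[::-1]).round(3),len(W)
for f in("top0","topL"):
    c=dict(np.load(f+".npz"));print(f,"red",wang(c,70,"r"),"green",wang(c,75,"g"))
    n,l,st,ce=cv2.connectedComponentsWithStats(hsv(c,(100,130,40),(130,255,255),(210,195,290,275)))
    for i in range(1,n):
        w=plane(c,ce[i],29)[:2]-C;R=np.hypot(*w)
        if 27<R<40:print("  blob",R.round(1),np.arctan2(w[1],w[0]).round(3),ce[i].round(1))
# board corners by wood mask is skipped; screws
c=dict(np.load("topL.npz"))
g=cv2.cvtColor(c["color"],cv2.COLOR_BGR2GRAY)
for x,y in((217,229),(241.7,264.5),(281,231),(253,202)):
    x0,y0=int(x)-4,int(y)-4;p=255.-g[y0:y0+9,x0:x0+9];p-=np.median(p);p[p<40]=0;v,u=np.nonzero(p)
    if len(u):W=p[v,u];print("screw",plane(c,(x0+(u*W).sum()/W.sum(),y0+(v*W).sum()/W.sum()),12)[:2].round(1))
E
```

```text
top0 red (array([466.9, 162.5]), np.float64(0.792), np.float64(0.851), 22) green (array([408.1, 181. ]), np.float64(-1.953), np.float64(2.777), 22)
  blob 33.8 -2.473 [252.8 241.9]
topL red (array([461.6, 162.1]), np.float64(2.614), np.float64(2.38), 24) green (array([408.1, 181. ]), np.float64(-1.946), np.float64(2.777), 22)
  blob 33.4 -0.494 [251.  224.9]
screw [484.1 261.6]
screw [359.6 186.8]
screw [565.8 140.6]
```

Peg travel is 1.98 rad, which puts the joint at about 2.2 from the start angle. The red pixels alone give about 2.1, and both are in range. I'll move to the can approach and recheck from the side camera there.

```bash
python3 -m pendant '-3 1 1 0.02 0.15 0; -8.6 2 8 0.057 0.63 -0.017; -8.6 2 10 0.057 0.63 -0.017;-8.6 2 10 0.057 0.63 -0.017;-8.6 2 10 0.057 0.63 -0.017;-8.6 2 10 0.057 0.63 -0.017;-8.6 2 10 0.057 0.63 -0.017;-8.6 2 10 0.057 0.63 -0.017;-8.6 2 10 0.057 0.63 -0.017'
python3 look.py
python3 - <<'E'
from go import *
print(rel(np.array([460.7,-312.1,112.6])+a*130,G),rel(np.array([460.7,-312.1,112.6])+a*2,G))
T=dict(np.load("topL.npz"));S=dict(np.load("sideL.npz"))
i=[cv2.resize(c["color"][y:y+100,x:x+120],(400,333),interpolation=cv2.INTER_CUBIC) for c,x,y in((T,340,180),(S,360,180))]
i=cv2.vconcat([cv2.hconcat(i),cv2.resize(S["color"][185:245,225:315],(800,260))])
cv2.imwrite("pics/ins.png",i)
E
```

```text
time_s: 16.0
tool_pos: [450.2, -387.4, 232.0]
eef_rot: [-2.075, -1.643, -0.632]
ft_force: [0.6, 1.4, -1.6]
opening: 0.253
finger_force: 113.3
('top', 15, array([461.7, 162. ]), 'world', np.float64(2.73), 'joint', np.float64(2.15)) ('side', 19, array([459.4, 160.6]), 'world', np.float64(2.68), 'joint', np.float64(2.1))
t 16.1 tool [ 449.8 -387.7  231.7] r 547.4 ang -1.6 F [ 0.9  0.1 -1.3]
[-8.130e-01 -1.900e-02  1.126e+00  3.000e-03 -1.000e-03  2.000e-03] [-8.2500e-01 -5.2000e-02  1.3926e+01  3.0000e-03 -1.0000e-03  2.0000e-03]
```

View pics/ins.png

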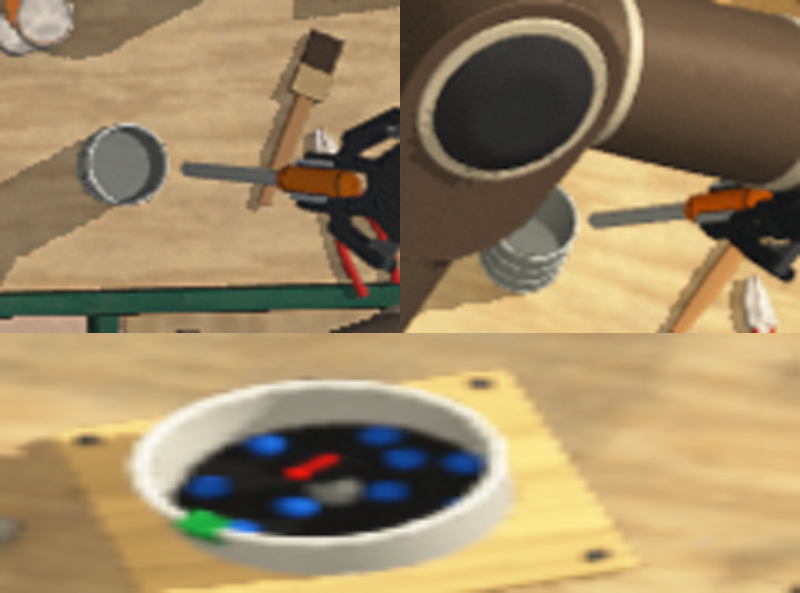

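The side view gives 2.10 and the top view 2.15, so the pointer is in range and every bead is in the pot. The upper crops show the stirrer tip at about (190,168) top and (595,220) side, lined up with the can's mouth. I'll insert.

```bash
python3 -m pendant '-0.5 0 1 0 0 0; -0.5 0 3 0 0 0; -0.5 0 5 0 0 0; -0.5 0 7 0 0 0; -0.5 0 9 0 0 0; -0.5 0 10.5 0 0 0;-0.5 0 10.5 0 0 0'
python3 -m pendant '0 0 1 0 0 0; 0 0 2 0 0 0; 0 0 2.7 0 0 0; -0.1 0 3 0 0 0; -0.1 0 3 0 0 0;-0.1 0 3 0 0 0'
python3 - <<'E'
from go import *
print(rel(np.array([460.7,-312.1,112.6]),G))
E
```

```text
time_s: 16.8
tool_pos: [457.3, -329.5, 140.8]
eef_rot: [-2.073, -1.636, -0.632]
ft_force: [0.1, 0.7, -1.7]
opening: 0.254
finger_force: 113.8
time_s: 17.4
tool_pos: [459.7, -315.4, 117.7]
eef_rot: [-2.077, -1.637, -0.633]
ft_force: [0.9, 0.5, -1.0]
opening: 0.256
finger_force: 113.8
[-0.018  0.045  0.61   0.002 -0.003 -0.001]
```

```bash
python3 -m pendant '0 0 0.2 0 0 0; 0 0 0.4 0 0 0; 0 0 0.5 0 0 0;0 0 0.5 0 0 0'
python3 -m pendant '0 0 0 0 0 0;0 0 0 0 0 0;0 0 0 0 0 0;0 0 0 0 0 0;0 0 0 0 0 0;0 0 0 0 0 0;0 0 0 0 0 0;0 0 0 0 0 0' 1 30
python3 -m pendant '0 0 -1 0 0 0;0 0 -3 0 0 0;0 0 -6 0 0 0;0 0 -10 0 0 0;0 0 -14 0 0 0;0 0 -14 0 0 0;0 0 -14 0 0 0;0 0 -14 0 0 0;0 0 -14 0 0 0;0 0 -14 0 0 0;0 0 -14 0 0 0;0 0 -14 0 0 0'
python3 look.py
python3 - <<'E'
from go import *
T=dict(np.load("topL.npz"));S=dict(np.load("sideL.npz"))
i=[cv2.resize(c["color"][y:y+100,x:x+120],(400,333),interpolation=cv2.INTER_CUBIC) for c,x,y in((T,340,180),(S,360,180))]
cv2.imwrite("pics/end.png",cv2.hconcat(i))
n,l,st,ce=cv2.connectedComponentsWithStats(hsv(T,(100,130,40),(130,255,255),(210,195,290,275)));print(n-1)
E
```

```text
time_s: 17.8
tool_pos: [460.3, -312.3, 113.4]
eef_rot: [-2.077, -1.637, -0.633]
ft_force: [-0.4, 0.7, -0.8]
opening: 0.255
finger_force: 113.8
time_s: 18.6
tool_pos: [460.2, -312.3, 113.5]
eef_rot: [-2.077, -1.637, -0.633]
ft_force: [0.6, 0.3, -0.1]
opening: 0.995
finger_force: 0.0
time_s: 19.8
tool_pos: [447.3, -393.4, 226.4]
eef_rot: [-2.076, -1.636, -0.632]
ft_force: [-0.0, -0.2, -0.7]
opening: 0.999
finger_force: 0.0
('top', 14, array([462.2, 162.1]), 'world', np.float64(2.66), 'joint', np.float64(2.09)) ('side', 19, array([459.4, 160.6]), 'world', np.float64(2.68), 'joint', np.float64(2.1))
t 19.9 tool [ 447.3 -393.6  226.6] r 553.3 ang -1.6 F [ 0.1 -0.1  1. ]
11
```

View pics/end.png

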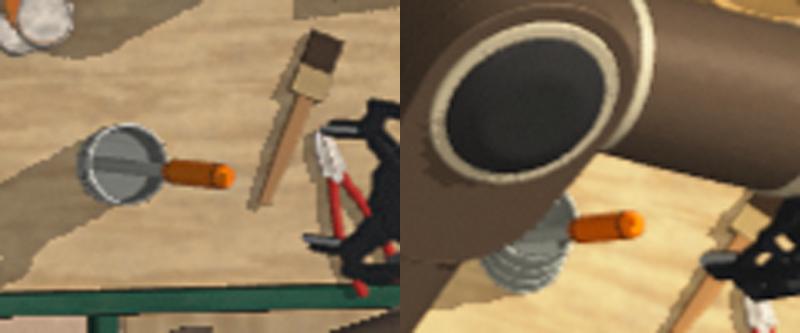

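The stirrer rests in the can exactly as it started, with its handle end at (222,176) in the top crop. The gripper is clear of it, the brush hasn't moved, and all 11 balls are still in the pot. Handing in.

```bash
python3 -c "
from rig import workorder
print(workorder.finish_job())"
```

```text
the job is handed in; nothing more can be done
None
```

I handed the job in at about 20 s with the pointer measured at about 2.1 rad (green tab 2.2, allowed 2.0–2.4), all the beads in the pot and the stirrer back in its can; no pass or fail result came back.

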